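# Close a market tin with its nested lids, then lift the outer lid alone for the scoop

## Task

Carry the two nested lids together from the weighing scale by the inner lid's wooden stem, lower them slowly into the open tin until the outer lid lies on the rim and you feel the inner lid rest on the filling, and let go without letting it fall. Then lift the outer lid alone by its collar, leaving the inner lid undisturbed in the tin, and finish while holding it level and still above the tin, about 100 mm over the rim, so that the scoop can be laid on the inner lid. Leave the weights, scoop, jar and can where they are.

Things in the scene. Friction and masses are not known exactly. Their poses are not given: they have to be found in the camera images.
- tin: Open round metal tin, fixed to the table, 122 mm outside diameter, 95 mm high, wall 4 mm (mouth 114 mm wide). Origin: centre of its underside; z up.
- tin_mouth (a point): Centre of the tin's mouth, level with the rim (95 mm above the table); z up. Inside lies the filling under a flat rigid card disc, as wide as the tin, 18 to 32 mm below the rim: the depth differs every time. The inner lid comes to rest on it, 10 to 24 mm farther down than where the outer lid lands on the rim and stays.
- scale: Weighing scale, fixed, 200 x 220 mm, with a flat steel pan (150 x 200 mm) whose top is 62 mm above the table; its display faces the robot at yaw 0. Origin: centre of its underside. At the start the nested lids lie on the pan.
- inner_underside (a point): Centre of the inner lid's underside, z up along its stem. The inner lid (loose, about 0.3 kg) is a steel disc 94 mm across, 8 mm thick, with an upright wooden stem in the middle, a plain cylinder 20 mm across and 70 mm long (its top 78 mm above the underside).
- stem_top (a point): Centre of the top end of the inner lid's wooden stem (20 mm across). While nested, 45 mm of stem stand clear above the outer lid's collar; with the inner lid at rest on the filling 21 to 35 mm do, so grip only the top 16 mm or so. Lifting the stem lifts both lids, the outer one riding loose on the inner disc.
- outer_plate (a point): Underside centre of the outer lid's plate, z up. The outer lid (loose, about 0.2 kg) is a round metal plate 136 mm across, 5 mm thick, with a 27 mm hole for the stem. A locating ring under it, 106 mm across, reaches 5 mm down and enters the tin's mouth (4 mm clearance all round). While nested the plate lies on the inner disc, 8.5 mm above the disc's underside; on the tin it lies on the rim.
- collar (a point): Centre of the outer lid's collar, its handle: an upright dark wood tube round the hole, 40 mm outside diameter, 20 mm high; this point is half-way up, 15 mm above the plate's underside. Once the inner lid rests on the filling the stem top stands 31 to 45 mm above this point, between the fingers that hold the collar from above. The outer lid clears the stem 65 mm over the rim.
- weight_big: Bystander, loose: the large brass weight. Leave it alone. Origin: centre of its underside.
- weight_small: Bystander, loose: the small brass weight. Leave it alone. Origin: centre of its underside.
- scoop: Bystander, loose: the wooden scoop. Leave it alone. Origin: centre of its underside.
- jar: Bystander, loose: the amber jar. Leave it alone. Origin: centre of its underside.
- can: Bystander, loose: the metal can. Leave it alone. Origin: centre of its underside.
There are look-alikes about, which are no part of the job. What is shaped like the tin but pink is not meant. Of the things that look like the part that bears outer_plate, the larger one is meant.

How it is judged:
On the way, in this order (a step that is already met when the one before it is completed fails the run):
1. both lids, still nested, are above the tin's mouth (z of inner_underside in the frame of tin_mouth above 0 m and horizontal distance between inner_underside and tin_mouth below 0.03 m and z of outer_plate in the frame of inner_underside between 0.005 and 0.012 m), for 0.1 s.
2. the outer lid lies on the tin's rim, the inner lid rests on the filling, and the stem has been let go (z of inner_underside in the frame of tin_mouth between -0.04 and -0.0145 m and horizontal distance between inner_underside and tin_mouth below 0.015 m and angle between inner_underside's own z axis and vertical below 0.08 rad and contact force between the fingers and inner_lid below 0.1 N and linear speed of inner_lid below 0.02 m/s and z of outer_plate in the frame of tin_mouth between -0.003 and 0.004 m and horizontal distance between outer_plate and tin_mouth below 0.012 m and angle between outer_plate's own z axis and vertical below 0.06 rad), for 0.2 s.
At the end, for the whole second after the job is handed in: Outer lid held 70 to 160 mm above the rim, within 60 mm of the tin's axis, level (0.15 rad), still, touching neither tin nor inner lid; inner lid at rest in the tin, level (0.08 rad), 14.5 to 40 mm below the rim, centred within 15 mm, untouched by the fingers (z of inner_underside in the frame of tin_mouth between -0.04 and -0.0145 m and horizontal distance between inner_underside and tin_mouth below 0.015 m and angle between inner_underside's own z axis and vertical below 0.08 rad and contact force between the fingers and inner_lid below 0.1 N and linear speed of each of inner_lid, outer_lid below 0.02 m/s and z of outer_plate in the frame of tin_mouth between 0.07 and 0.16 m and horizontal distance between outer_plate and tin_mouth below 0.06 m and angle between outer_plate's own z axis and vertical below 0.15 rad and contact force between the fingers and outer_lid above 1 N and contact force between outer_lid and inner_lid below 0.05 N and contact force between outer_lid and tin below 0.05 N); the arm keeps its last pose, push and grip.
It fails at once if the inner lid is dropped, dashed down or knocked inside the tin (faster than 0.25 m/s) ((z of inner_underside in the frame of tin_mouth below -0.003 m and horizontal distance between inner_underside and tin_mouth below 0.03 m) and linear speed of inner_lid above 0.25 m/s).
It fails at once if the inner lid is tipped inside the tin (over 0.2 rad) ((z of inner_underside in the frame of tin_mouth below -0.003 m and horizontal distance between inner_underside and tin_mouth below 0.03 m) and angle between inner_underside's own z axis and vertical above 0.2 rad).
It fails at once if a weight, the scoop, jar or can is moved (over 30 mm) (distance of any of weight_big, weight_small, scoop, jar, can from where it was at the start of the episode above 0.03 m).
It also fails if it takes over 58 s, if anything falls off the work surface, if the arm or the gripper's body presses on something with over 40 N, if the wrist force passes 120 N, or if a joint passes its speed limit or range.

## Robot

A 6-joint arm with a two-finger parallel gripper is mounted at the origin on the work surface. World frame = base frame: x ahead of the robot, y to its left, z up, the work surface at z = 0. Lengths are in m, angles in rad, forces in N, time in s.
With the tool pointing down it reaches from about 0.4 to 0.825 m from the base axis. Payload 7 kg.
Tool frame: the origin (TCP) lies at the very end of the fingers, on their centre line; the grasp point (between the pads) lies env.grip_depth behind it (env.grip_depth is the distance from the TCP to the grasp point, in m); z points along the fingers, y is the line along which they close (so a half turn about z gives the same grasp; the last joint's range is limited). The gripper opens to 85 mm and grips with 20 to 120 N. Pads are 22 mm wide; open, the fingers measure 114 mm over their backs; the gripper's body (76 mm by 85 mm) begins 54 mm behind the grasp point. The pads swing forward as they close: fully open they stand 13 mm farther back than shut.
Start: joints at [-0.979, 0.359, 0.012, 0, -1.224, -0.288], TCP at [0.202, -0.644, 0.231] pointing down, gripper open.
Joint ranges: [-3.07, 3.07], [-1.43, 2.12], [-1.02, 1.25], [-3.03, 1.67], [-3.05, -0], [-3.03, 3.03]. Speed limits (rad/s): [2.39, 2.39, 3.01, 3.14, 3.14, 3.14].

## Interface

Orientations are given as a unit quaternion [x, y, z, w].
In Python, from rig import env gives the robot as it stands.
- The arm moves only by the tool drive_tool, never from a script. Its argument "deltas" is a list of rows, each a list of 3 entries, a list of its own where there are three numbers: the shift along the world's x, y, z in mm, then the turn about the world's z in degrees, then the opening, from 0 (shut) to 1 (fully open). In form: [[[tx, ty, tz], yaw, gripper], ...]. A call has 1 to 8 rows; each row is the pose to reach, as a shift and turn from the pose commanded when the call began; what a row does not reach only later rows make up. A row lasts 1/10 s, in which the tool goes at most 50 mm and 8.59 degrees, less where a joint would pass 70% of its speed; a pose out of reach is approached as far as the arm can. A call with a gripper value outside its range is refused whole. The fingers move at their own pace and stop on an object; the grip force is fixed at half the most. Time passes only in rows, so rows that repeat a pose let the fingers close. It gives the time, the measured TCP pose, the force, the opening and the grip force at its end, in the units of the state.
- env.observe(): the state, without advancing time (a new reading comes with each control period).
- env.get_image(name): name is "scene" or "top" or "wrist"; returns a dict with "image" (400x640x3 uint8, red, green, blue), "fovy" (degrees; the focal length in pixels is half the picture's height over the tangent of half this angle, whatever the lens; pixels are square), "cx", "cy" (the principal point, pixels), "rvec" (rotation vector, rad) and "tvec" (3), from world to camera coordinates, as OpenCV has them. Camera axes: x right, y down, z forward; pixel columns grow to the right and rows downward; lengths in m; the calibration is good to about 2 mm. A picture is of the moment at which its call begins. There is no depth.
- env.sign_off(): hands the job in; it is judged then, once.
Trained networks look in the newest picture that a camera, given by its name, has taken for a name from the list of things; names that differ only in an ending like _2 or _b are one class to them, and where a whole thing is asked for, a point or a joint stands for the part that bears it (a point fixed in the world has none). Each returns a list of dicts, best first, with "conf" (0 to 1); they miss things now and then, are a little off and sometimes report something else, mostly with a low value. They report only what shows in the picture. A call takes as long as a camera call. They do not tell look-alikes from the thing itself.
- env.silhouettes(camera, query): "pixels" (400x640 bool, what is visible of it) and "location" ([column, row] in pixels, amid what is visible of it).
The state is a dict: "time_s": time; "qpos": joint angles; "qd": joint speeds; "joint_torque": joint torques, N m; "tool_pos": TCP position; "tool_rot": TCP orientation; "contact_force": force on the tool from outside, world axes, zero at the start; "wrist_torque": the same for the moment, N m; "width": finger opening in m; "finger_force": force on a finger pad.
Only numpy, scipy, OpenCV 4.12 (cv2) and the standard library are available. Lean on these libraries where they do the work, as an engineer would, in place of code of your own. Each camera call takes 0.05 s, during which the arm holds its last target. There are 200 camera calls.

## Working session

There is one attempt and no reset: what is moved stays moved. The work goes in short steps, Python scripts to look and compute and a tool call to move; the robot and the scene stay as the last step left them, time stands still between calls to the robot, and variables do not carry over. Pictures are saved under pics/ and viewed, at most 10 in all, crops included, and the job is handed in when it is done.

Besides the shell and the picture viewer there is one more tool, called after "Emit:" as a command line: name --argument value ..., lists and objects as JSON in quotes. drive_tool: Moves the arm, as the interface text tells. Its arguments: {"type":"object","properties":{"deltas":{"type":"array"}},"required":["deltas"]}

```bash
mkdir -p pics
cat > h.py <<'E'
import numpy as np, cv2
from rig import env
def cam(n):
    d=env.get_image(n); R=cv2.Rodrigues(np.array(d["rvec"],float))[0]; t=np.array(d["tvec"],float).ravel()
    f=200/np.tan(np.radians(d["fovy"])/2); d.update(R=R,t=t,f=f); return d
def ray(d,p,z):
    v=d["R"].T@np.array([(p[0]-d["cx"])/d["f"],(p[1]-d["cy"])/d["f"],1.]); c=-d["R"].T@d["t"]
    return c+v*(z-c[2])/v[2]
def proj(d,P):
    q=d["R"]@np.array(P)+d["t"]; return [d["cx"]+d["f"]*q[0]/q[2],d["cy"]+d["f"]*q[1]/q[2]]
def save(d,n,crop=None,s=1):
    im=d["image"][:,:,::-1]
    if crop: im=im[crop[1]:crop[3],crop[0]:crop[2]]
    cv2.imwrite("pics/"+n,cv2.resize(im,None,fx=s,fy=s,interpolation=cv2.INTER_CUBIC))
E
python3 - <<'E'
from h import *
a=cam("top");b=cam("scene")
im=np.vstack([a["image"],b["image"]])[:,:,::-1]; cv2.imwrite("pics/a.png",cv2.resize(im,(480,600)))
save(a,"top.png")
for n,d in(("top",a),("scene",b)):
  print(n,(-d["R"].T@d["t"]).round(3))
  for q in("tin","scale","stem_top","outer_plate","collar","inner_underside","weight_big","weight_small","scoop","jar","can"):
    for r in env.silhouettes(n,q): 
      ys,xs=np.nonzero(r["pixels"]); print(q,round(r["conf"],2),np.round(r["location"]),len(xs),xs.min(),xs.max(),ys.min(),ys.max())
print(env.grip_depth,env.observe())
E
```

```text
top [ 0.407 -0.007  1.146]
tin 0.7 [460. 175.] 1809 436 488 147 192
tin 0.65 [368. 209.] 478 354 399 176 219
tin 0.53 [306. 230.] 418 295 310 215 269
scale 0.3 [158. 212.] 788 140 177 199 225
stem_top 0.52 [243. 180.] 95 238 248 172 183
outer_plate 0.71 [246. 183.] 1614 222 269 158 203
outer_plate 0.7 [244. 178.] 64 239 247 174 183
outer_plate 0.66 [227. 259.] 743 214 244 246 277
collar 0.67 [232. 261.] 760 214 245 247 277
collar 0.64 [249. 182.] 1486 223 268 159 203
inner_underside 0.57 [359. 200.] 470 354 399 176 219
inner_underside 0.55 [249. 184.] 1538 222 268 159 203
inner_underside 0.47 [242. 176.] 84 238 248 173 183
inner_underside 0.27 [450. 217.] 738 432 466 202 227
scoop 0.55 [305. 231.] 367 296 311 215 269
jar 0.65 [158. 212.] 791 140 177 198 225
can 0.49 [305. 227.] 391 295 311 215 269
scene [ 1.059 -0.584  0.702]
tin 0.93 [213. 244.] 2500 186 238 213 270
tin 0.85 [189. 364.] 4864 148 226 324 399
tin 0.62 [267. 278.] 2032 242 297 237 301
scale 0.7 [374. 212.] 2873 329 422 177 245
outer_plate 0.74 [335. 182.] 353 322 348 174 189
outer_plate 0.67 [387. 202.] 1025 362 409 18
[... 329 characters left out ...]
me_s': 1.2, 'qpos': array([-9.78872682e-01,  3.58608869e-01,  1.18787434e-02, -6.21417670e-06,
       -1.22410659e+00, -2.88102659e-01]), 'qd': array([-0.00148877, -0.0015294 , -0.00101165, -0.00152539, -0.00046195,
       -0.00171846]), 'joint_torque': array([ 1.60506256e-04, -5.82996762e+01,  2.93660170e+01,  6.94207996e+00,
       -8.17639811e-04,  6.66891788e-05]), 'tool_pos': array([ 0.20191012, -0.64405649,  0.23128612]), 'tool_rot': array([-1.51325855e-01,  9.88483933e-01,  1.95147480e-05, -5.95761649e-06]), 'contact_force': array([ 0.00731298,  0.46238817, -0.32630452]), 'wrist_torque': array([ 0.03504648, -0.01963915,  0.04612554]), 'finger_force': 0.0, 'width': 0.08544419316117198}
```

View pics/top.png

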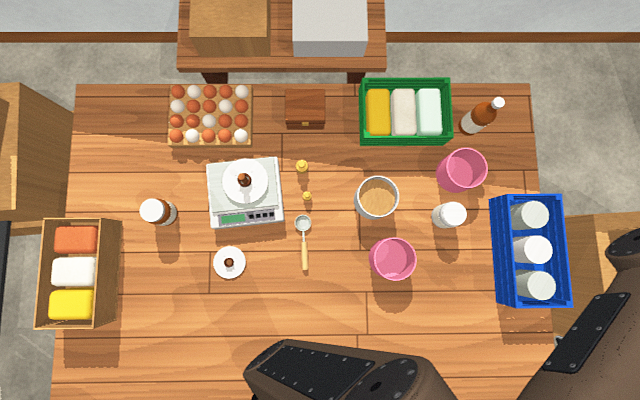

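View pics/a.png

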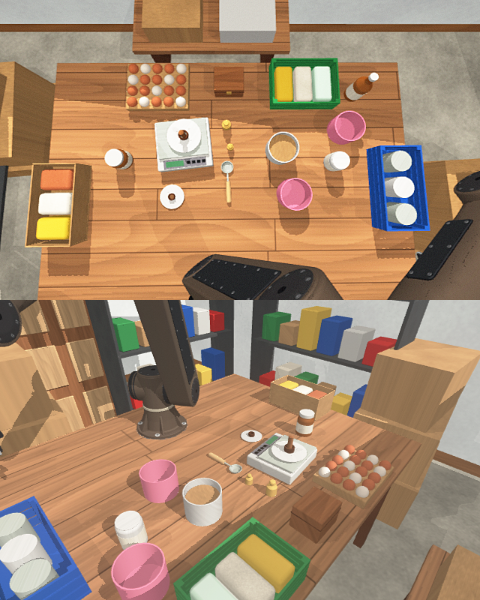

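Candidates, top view: grey tin (377,197) fits, pink look-alikes (461,170) and (393,258) don't. For the lids, the larger pair is on the scale (245,182) and the small look-alike is on the table (229,262). I'll confirm both in one crop and work out positions.

Run:
```python
from h import *
a=cam("top")
save(a,"c.png",(200,145,420,285),3.6)
def el(pix,z):
    c=max(cv2.findContours(pix.astype(np.uint8),0,1)[0],key=len); e=cv2.fitEllipse(cv2.convexHull(c)); return e
for q,z in(("tin",.095),("outer_plate",.0755)):
  for r in env.silhouettes("top",q):
    if r["pixels"].sum()<300: continue
    e=el(r["pixels"],z); print(q,np.round(e[0]+e[1],1),ray(a,e[0],z).round(4), "diam",round((sum(e[1])/2)/a["f"]*(1.146-z),3))
g=cv2.HoughCircles(cv2.medianBlur(cv2.cvtColor(a["image"],cv2.COLOR_RGB2GRAY),3),cv2.HOUGH_GRADIENT,1,20,param1=120,param2=20,minRadius=17,maxRadius=28)
for c in g[0]:print(c, ray(a,c[:2],.095).round(3), ray(a,c[:2],.0755).round(3))
print("stemtop",ray(a,(244,180),.140))
```

```text
tin [376.6 197.5  41.8  47.3] [ 0.5524 -0.2084  0.095 ] diam 0.128
tin [462.1 170.8  42.6  53.8] [ 0.6301 -0.4636  0.095 ] diam 0.138
tin [392.6 258.2  43.6  49.3] [ 0.3778 -0.2484  0.095 ] diam 0.133
outer_plate [245.1 181.2  44.8  45.9] [0.6064 0.177  0.0755] diam 0.133
outer_plate [229.6 262.1  31.   31.9] [0.3705 0.2172 0.0755] diam 0.092
[244.5 180.5  22.8] [0.605 0.175 0.095] [0.608 0.179 0.075]
[393.5 258.5  20.7] [ 0.377 -0.251  0.095] [ 0.376 -0.255  0.075]
[377.5 195.5  18.5] [ 0.558 -0.211  0.095] [ 0.561 -0.215  0.075]
[466.5 167.5  20.5] [ 0.64  -0.477  0.095] [ 0.644 -0.486  0.075]
[538.5 287.5  17.8] [ 0.293 -0.659  0.095] [ 0.29  -0.672  0.075]
stemtop [0.59767471 0.16894802 0.14      ]
```

View pics/c.png

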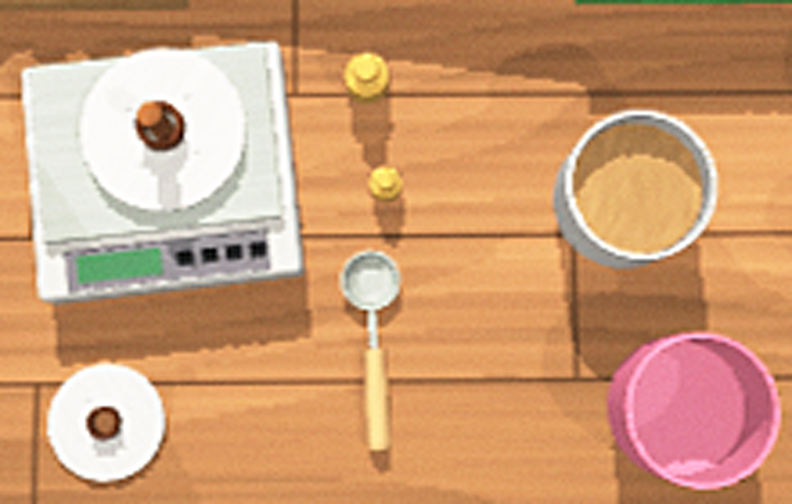

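The crop confirms it: grey tin with filling, rim centre at about (378,197) px; the larger lid pair is on the pan at (245,181) px. The small lid at (229,262) px is the look-alike. Setting out above the lids.

Emit:
drive_tool --deltas '[[[22,45,5],0,1],[[44,90,10],0,1],[[66,135,15],0,1],[[88,180,20],0,1],[[110,225,20],0,1],[[132,270,20],0,1],[[155,315,20],0,1],[[177,360,20],0,1]]'

```text
time_s: 2.15
tool_pos: [0.3785, -0.2842, 0.2517]
tool_rot: [-0.151, 0.988, -0.0, 0.001]
contact_force: [1.3, -0.7, -0.6]
width: 0.0852
finger_force: 0.0
```

Emit:
drive_tool --deltas '[[[22,45,0],0,1],[[44,90,0],0,1],[[66,135,0],0,1],[[88,180,0],0,1],[[110,225,0],0,1],[[132,270,0],0,1],[[155,315,0],0,1],[[177,360,0],0,1]]'

```text
time_s: 2.95
tool_pos: [0.5551, 0.0751, 0.2517]
tool_rot: [-0.152, 0.988, 0.0, 0.0]
contact_force: [1.8, -0.5, 0.6]
width: 0.0853
finger_force: 0.0
```

Emit:
drive_tool --deltas '[[[22,45,0],0,1],[[44,90,0],0,1],[[49,99,0],0,1],[[49,99,0],0,1],[[49,99,0],0,1]]'

```text
time_s: 3.45
tool_pos: [0.603, 0.1716, 0.251]
tool_rot: [-0.151, 0.988, -0.0, -0.0]
contact_force: [-1.1, -0.7, -0.5]
width: 0.0853
finger_force: 0.0
```

Run:
```python
from h import *
a=cam("wrist"); save(a,"w1.png")
print((-a["R"].T@a["t"]).round(3))
for q,z in(("stem_top",.14),("outer_plate",.0755),("collar",.0955)):
  for r in env.silhouettes("wrist",q):
    e=cv2.fitEllipse(max(cv2.findContours(r["pixels"].astype(np.uint8),0,1)[0],key=len))
    print(q,round(r["conf"],2),np.round(e[0]+e[1]),ray(a,e[0],z).round(4))
print(proj(a,[.607,.177,.14]),env.observe()["tool_pos"],env.observe()["contact_force"])
```

```text
[0.528 0.148 0.394]
stem_top 0.62 [322. 197.  25.  41.] [0.6015 0.1761 0.14  ]
outer_plate 0.59 [441.   8.  19.  72.] [0.4285 0.2286 0.0755]
collar 0.77 [322. 181. 128. 133.] [0.5998 0.1759 0.0955]
collar 0.56 [442.   8.  19.  73.] [0.4344 0.2243 0.0955]
[np.float64(321.2227053202753), np.float64(203.33223461538194)] [0.60316889 0.17081746 0.25192611] [-0.00528333  0.61700561  0.63237571]
```

View pics/w1.png

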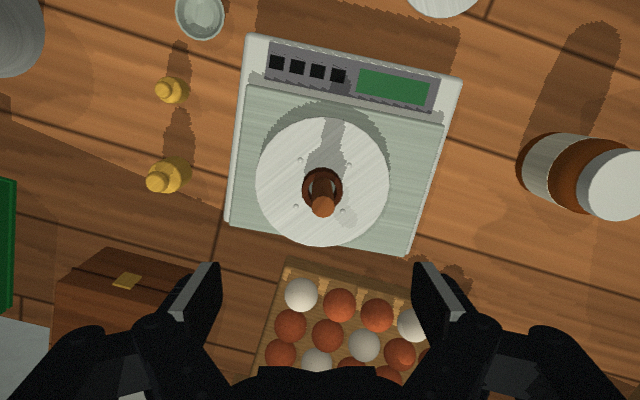

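Picture: stem top at (323,206), plate centre at (322,181), so the stem axis is at about (0.607, 0.177). The fingers are open and straddle it. Lowering and gripping.

Emit:
drive_tool --deltas '[[[4,6,-40],0,1],[[4,6,-80],0,1],[[4,6,-110],0,1],[[4,6,-128],0,1],[[4,6,-128],0,1],[[4,6,-128],0,0],[[4,6,-128],0,0],[[4,6,-128],0,0]]'

```text
time_s: 4.45
tool_pos: [0.6082, 0.1782, 0.125]
tool_rot: [-0.151, 0.988, 0.0, 0.001]
contact_force: [0.9, 1.0, 0.7]
width: 0.0439
finger_force: 0.0
```

Emit:
drive_tool --deltas '[[[0,0,0],0,0],[[0,0,0],0,0],[[0,0,0],0,0],[[0,0,0],0,0],[[0,0,0],0,0]]'

```text
time_s: 4.95
tool_pos: [0.6077, 0.1783, 0.1243]
tool_rot: [-0.152, 0.988, 0.0, 0.001]
contact_force: [-2.5, 1.7, 6.2]
width: 0.0174
finger_force: 58.5
```

Emit:
drive_tool --deltas '[[[0,0,5],0,0],[[0,0,15],0,0],[[0,0,30],0,0],[[0,0,45],0,0],[[0,0,60],0,0],[[0,0,70],0,0],[[0,0,75],0,0],[[0,0,75],0,0]]'

```text
time_s: 5.75
tool_pos: [0.6075, 0.178, 0.1988]
tool_rot: [-0.151, 0.988, 0.0, 0.0]
contact_force: [0.3, 0.0, -3.8]
width: 0.0174
finger_force: 58.8
```

Run:
```python
from h import *
a=cam("wrist"); b=cam("scene")
im=np.hstack([a["image"][150:400,160:480],b["image"][100:350,230:550]])[:,:,::-1]
cv2.imwrite("pics/w2.png",im)
o=env.observe();print(o["tool_pos"],o["contact_force"],o["width"],o["finger_force"])
```

```text
[0.60703116 0.1777816  0.1975951 ] [ 0.16760565 -0.00891861 -4.02623178] 0.017652025585005518 58.779221177101135
```

View pics/w2.png

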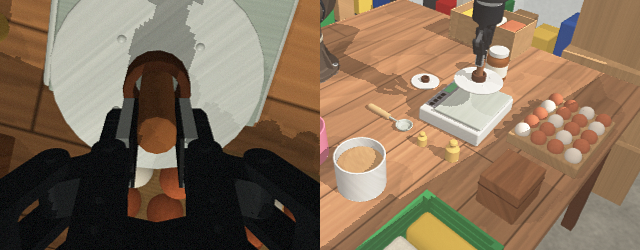

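Both lids hang level and nested (about 4.5 N). Moving partway toward the tin and measuring its rim from close by.

Emit:
drive_tool --deltas '[[[0,-15,30],0,0],[[0,-45,50],0,0],[[0,-80,50],0,0],[[0,-120,50],0,0],[[0,-155,50],0,0],[[0,-180,50],0,0],[[0,-190,50],0,0],[[0,-190,50],0,0]]'

```text
time_s: 6.65
tool_pos: [0.607, -0.0133, 0.2475]
tool_rot: [-0.15, 0.989, -0.0, -0.001]
contact_force: [0.5, -0.1, -4.2]
width: 0.0175
finger_force: 59.5
```

Run:
```python
from h import *
a=cam("wrist"); save(a,"w3.png")
for n in("wrist","scene"):
  d=a if n=="wrist" else cam(n)
  print(n,np.round(proj(d,[.556,-.212,.095])))
  for r in env.silhouettes(n,"tin"):
    e=cv2.fitEllipse(cv2.convexHull(max(cv2.findContours(r["pixels"].astype(np.uint8),0,1)[0],key=len)))
    print(round(r["conf"],2),np.round(e[0]+e[1]),ray(d,e[0],.095).round(4))
o=env.observe();print(o["tool_pos"],o["contact_force"])
```

```text
wrist [106.  58.]
0.97 [120.  60. 141. 190.] [ 0.5536 -0.2002  0.095 ]
scene [269. 254.]
0.81 [271. 268.  57.  66.] [ 0.5936 -0.2377  0.095 ]
0.72 [213. 241.  55.  60.] [ 0.4258 -0.2768  0.095 ]
[ 0.60745985 -0.01114476  0.24793194] [ 0.48374317 -0.02085954 -4.45728271]
```

View pics/w3.png

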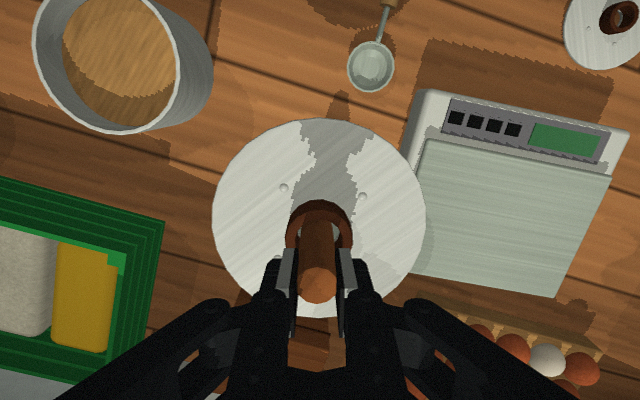

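```bash
cat > fit.py <<'E'
from h import *
from scipy.optimize import minimize, least_squares
th=np.linspace(0,2*np.pi,60)
def hull(pix): return cv2.convexHull(np.vstack([c for c in cv2.findContours(pix.astype(np.uint8),0,1)[0] if len(c)>15]))
def mask(p): 
    m=np.zeros((400,640),np.uint8); cv2.fillConvexPoly(m,(np.array(p)*16).round().astype(np.int32),1,shift=4); return m
def cyl(d,x,y):
    P=[proj(d,[x+.061*np.cos(t),y+.061*np.sin(t),z]) for z in(0,.095) for t in th]
    return mask(cv2.convexHull(np.array(P,np.float32)).reshape(-1,2))
def fit_tin(d,n,x0=(.556,-.212)):
    best=None
    for r in env.silhouettes(n,"tin"):
        m=mask(hull(r["pixels"]).reshape(-1,2))
        f=lambda v:1-(m&cyl(d,*v)).sum()/max(1,(m|cyl(d,*v)).sum())
        s=minimize(f,x0,method="Nelder-Mead",options=dict(initial_simplex=[x0,(x0[0]+.01,x0[1]),(x0[0],x0[1]+.01)]))
        if best is None or s.fun<best[1]: best=(s.x.round(4),round(s.fun,3))
    return best
def fit_plate(d,n,z,x0,r=.068):
    out=[]
    for q in env.silhouettes(n,"outer_plate"):
        p=hull(q["pixels"]).reshape(-1,2).astype(float)
        w=np.array([ray(d,a,z)[:2] for a in p])
        s=least_squares(lambda v:np.hypot(*(w-v).T)-r,x0,loss="soft_l1",f_scale=.001)
        out.append((s.x.round(4),round(float(np.median(abs(s.fun))),4),round(q["conf"],2)))
    return out
E
python3 - <<'E'
from fit import *
for n in("wrist","top","scene"):
    d=cam(n); print(n,fit_tin(d,n))
    if n=="wrist":
        o=env.observe()["tool_pos"]; print(o,fit_plate(d,n,o[2]-.124+.0755,o[:2]))
E
```

```text
wrist (array([ 0.557 , -0.2107]), np.float64(0.013))
[ 0.60747457 -0.01110497  0.24814377] [(array([0.5342, 0.0872]), 0.0072, 0.92), (array([ 0.6076, -0.0092]), 0.0008, 0.84)]
top (array([ 0.5565, -0.214 ]), np.float64(0.055))
scene (array([ 0.556 , -0.2106]), np.float64(0.023))
```

Emit:
drive_tool --deltas '[[[-8,-30,0],0,0],[[-18,-70,0],0,0],[[-28,-110,0],0,0],[[-38,-150,0],0,0],[[-46,-182,0],0,0],[[-50,-198,-10],0,0],[[-51,-202,-30],0,0],[[-51,-202,-50],0,0]]'

```text
time_s: 8.0
tool_pos: [0.5563, -0.2148, 0.1977]
tool_rot: [-0.151, 0.989, 0.0, 0.0]
contact_force: [-0.7, -0.3, -4.9]
width: 0.0176
finger_force: 59.5
```

Emit:
drive_tool --deltas '[[[0,0,-10],0,0],[[0,0,-20],0,0],[[0,0,-25],0,0],[[0,0,-25],0,0],[[0,0,-25],0,0],[[0,0,-25],0,0]]'

```text
time_s: 8.6
tool_pos: [0.557, -0.214, 0.1741]
tool_rot: [-0.151, 0.988, -0.0, 0.001]
contact_force: [-0.0, 0.5, -4.2]
width: 0.0173
finger_force: 59.5
```

Run:
```python
from fit import *
d=cam("wrist");b=cam("scene")
im=np.hstack([d["image"],cv2.resize(b["image"][170:310,200:340],(400,400))])[:,:,::-1]
cv2.imwrite("pics/w4.png",cv2.resize(im,(800,308)))
o=env.observe();t=o["tool_pos"]; env.get_image("wrist");print(t,o["contact_force"],fit_plate(d,"wrist",t[2]-.124+.0755,t[:2]))
```

```text
[ 0.55678939 -0.21404365  0.17394922] [ 0.64365678  0.52525681 -3.78971355] [(array([ 0.5576, -0.2136]), 0.0007, 0.77)]
```

View pics/w4.png

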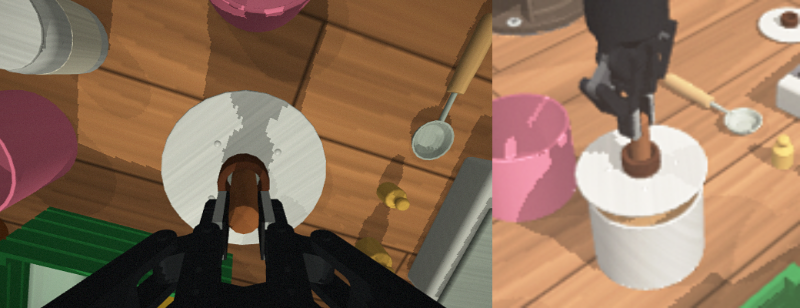

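Level and nested. The plate sits about 2 mm to the −y side of the tin axis, so correcting that and lowering slowly.

Emit:
drive_tool --deltas '[[[-1,2,-2],0,0],[[-1,2,-5],0,0],[[-1,2,-8],0,0],[[-1,2,-11],0,0],[[-1,2,-14],0,0],[[-1,2,-16],0,0],[[-1,2,-18],0,0],[[-1,2,-18],0,0]]'

```text
time_s: 9.6
tool_pos: [0.5553, -0.212, 0.1549]
tool_rot: [-0.151, 0.988, 0.0, -0.0]
contact_force: [-0.2, -0.2, -3.6]
width: 0.0175
finger_force: 59.5
```

Emit:
drive_tool --deltas '[[[0,0,-1],0,0],[[0,0,-3],0,0],[[0,0,-4],0,0],[[0,0,-6],0,0],[[0,0,-8],0,0],[[0,0,-9],0,0],[[0,0,-9],0,0],[[0,0,-9],0,0]]'

```text
time_s: 10.4
tool_pos: [0.5556, -0.2121, 0.1464]
tool_rot: [-0.151, 0.988, -0.0, 0.0]
contact_force: [0.7, 0.0, -2.2]
width: 0.0174
finger_force: 59.7
```

Run:
```python
from fit import *
for n in("wrist","scene"):
    d=cam(n); o=env.observe();t=o["tool_pos"];print(t,o["contact_force"],fit_plate(d,n,.1,(.557,-.211)))
```

```text
[ 0.55555512 -0.21210699  0.14646737] [ 0.24672052 -0.30449636 -2.25773953] [(array([ 0.5563, -0.2118]), 0.0004, 0.69)]
[ 0.55554222 -0.21206448  0.14645528] [ 0.37726637  0.30439913 -1.93018275] [(array([ 0.5579, -0.2127]), 0.0004, 0.88), (array([0.4648, 0.1537]), 0.0071, 0.65), (array([0.5663, 0.3584]), 0.0319, 0.28)]
```

The force fell by about 2 N, so the outer lid is on the rim. Continuing down until the inner lid touches.

Emit:
drive_tool --deltas '[[[0,0,-1],0,0],[[0,0,-3],0,0],[[0,0,-5],0,0],[[0,0,-6],0,0],[[0,0,-7],0,0],[[0,0,-7],0,0],[[0,0,-7],0,0]]'

```text
time_s: 11.3
tool_pos: [0.5555, -0.2121, 0.1393]
tool_rot: [-0.151, 0.988, -0.0, -0.0]
contact_force: [-0.3, -0.8, -2.2]
width: 0.0174
finger_force: 59.7
```

Emit:
drive_tool --deltas '[[[0,0,-1],0,0],[[0,0,-2],0,0],[[0,0,-2],0,0],[[0,0,-2],0,0]]'

```text
time_s: 11.7
tool_pos: [0.5554, -0.2121, 0.1373]
tool_rot: [-0.151, 0.988, -0.0, -0.0]
contact_force: [0.6, 0.8, -3.0]
width: 0.0175
finger_force: 59.7
```

Emit:
drive_tool --deltas '[[[0,0,-1],0,0],[[0,0,-2],0,0],[[0,0,-2],0,0],[[0,0,-2],0,0]]'

```text
time_s: 12.1
tool_pos: [0.5554, -0.212, 0.1353]
tool_rot: [-0.151, 0.988, 0.0, -0.0]
contact_force: [-0.9, 1.1, -2.7]
width: 0.0177
finger_force: 59.7
```

Emit:
drive_tool --deltas '[[[0,0,-1],0,0],[[0,0,-2],0,0],[[0,0,-2],0,0]]'

```text
time_s: 12.4
tool_pos: [0.5553, -0.212, 0.1331]
tool_rot: [-0.151, 0.988, 0.0, -0.0]
contact_force: [-0.9, -1.4, -2.4]
width: 0.0174
finger_force: 59.7
```

Emit:
drive_tool --deltas '[[[0,0,-1],0,0],[[0,0,-1],0,0],[[0,0,-1],0,0]]'

```text
time_s: 12.7
tool_pos: [0.5554, -0.2121, 0.1323]
tool_rot: [-0.151, 0.988, 0.0, -0.0]
contact_force: [-0.7, 0.4, -2.0]
width: 0.0173
finger_force: 59.7
```

Emit:
drive_tool --deltas '[[[0,0,-1],0,0],[[0,0,-1],0,0],[[0,0,-1],0,0]]'

```text
time_s: 13.0
tool_pos: [0.5555, -0.212, 0.1314]
tool_rot: [-0.151, 0.988, -0.0, 0.0]
contact_force: [0.2, 0.4, -1.5]
width: 0.0177
finger_force: 59.9
```

Emit:
drive_tool --deltas '[[[0,0,-1],0,0],[[0,0,-1],0,0],[[0,0,-1],0,0]]'

```text
time_s: 13.3
tool_pos: [0.5555, -0.212, 0.1313]
tool_rot: [-0.151, 0.988, -0.0, 0.0]
contact_force: [-2.4, 2.9, 5.7]
width: 0.0172
finger_force: 60.8
```

Emit:
drive_tool --deltas '[[[0,0,-1],0,0],[[0,0,-1],0,0],[[0,0,-1],0,0]]'

```text
time_s: 13.6
tool_pos: [0.5555, -0.212, 0.1312]
tool_rot: [-0.152, 0.988, -0.0, 0.001]
contact_force: [-5.3, 5.4, 12.1]
width: 0.0173
finger_force: 61.5
```

Contact felt at TCP z of about 131 mm: the force swung from −2 to +12 N, and the depth of about 26 mm is plausible. Unloading and releasing.

Emit:
drive_tool --deltas '[[[0,0,1],0,0],[[0,0,2],0,0],[[0,0,2],0,0],[[0,0,2],0,0.6],[[0,0,2],0,0.6],[[0,0,2],0,0.6],[[0,0,2],0,0.6],[[0,0,2],0,0.6]]'

```text
time_s: 14.4
tool_pos: [0.5555, -0.2121, 0.1313]
tool_rot: [-0.151, 0.988, -0.0, 0.0]
contact_force: [0.5, 0.3, -1.3]
width: 0.051
finger_force: 0.0
```

Emit:
drive_tool --deltas '[[[0,0,0],0,1],[[0,0,0],0,1],[[0,0,0],0,1],[[0,0,0],0,1],[[0,0,5],0,1],[[0,0,20],0,1],[[0,0,40],0,1],[[0,0,40],0,1]]'

```text
time_s: 15.2
tool_pos: [0.5571, -0.2125, 0.1746]
tool_rot: [-0.152, 0.988, -0.001, 0.002]
contact_force: [0.7, -0.3, -0.8]
width: 0.085
finger_force: 0.0
```

Run:
```python
from fit import *
d=cam("wrist"); o=env.observe();t=o["tool_pos"];print(t,o["contact_force"],fit_plate(d,"wrist",.1,(.557,-.211)))
b=cam("scene"); print(fit_plate(b,"scene",.1,(.557,-.211)))
im=np.hstack([d["image"],cv2.resize(b["image"][170:310,200:340],(400,400))])[:,:,::-1]
cv2.imwrite("pics/w5.png",cv2.resize(im,(800,308)))
print(proj(d,[.557,-.211,.147]),proj(d,[.557,-.211,.12]))
```

```text
[ 0.55641906 -0.21218726  0.17306929] [ 0.34587526 -0.35824107 -0.10071701] [(array([ 0.5559, -0.2118]), 0.0007, 0.57)]
[(array([ 0.558 , -0.2129]), 0.0005, 0.81), (array([0.4844, 0.1511]), 0.0087, 0.57)]
[np.float64(318.951795958292), np.float64(241.03934199364053)] [np.float64(318.74127115175224), np.float64(223.0950809573795)]
```

View pics/w5.png

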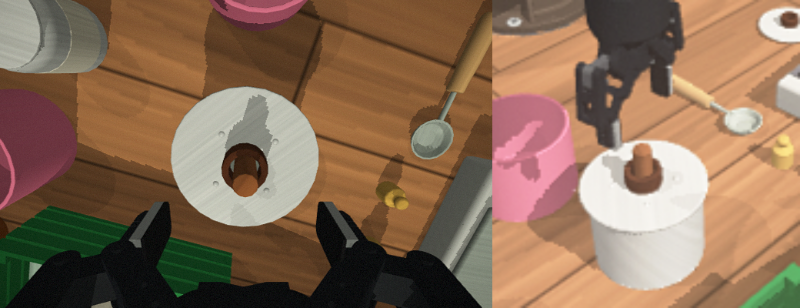

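The outer lid lies on the rim, with the stem at (245,185) free inside the collar at (244,167). Lowering the open fingers around the collar.

Emit:
drive_tool --deltas '[[[0,0,-20],0,1],[[0,0,-40],0,1],[[0,0,-55],0,1],[[0,0,-62],0,1],[[0,0,-64],0,1],[[0,0,-64],0,1],[[0,0,-64],0,1]]'

```text
time_s: 16.1
tool_pos: [0.5559, -0.2121, 0.108]
tool_rot: [-0.151, 0.988, -0.0, 0.0]
contact_force: [0.1, -0.3, -0.6]
width: 0.0854
finger_force: 0.0
```

Emit:
drive_tool --deltas '[[[1,0,-3],0,1],[[1,0,-3],0,0],[[1,0,-3],0,0],[[1,0,-3],0,0],[[1,0,-3],0,0],[[1,0,-3],0,0],[[1,0,-3],0,0],[[1,0,-3],0,0]]'

```text
time_s: 16.9
tool_pos: [0.5566, -0.2121, 0.105]
tool_rot: [-0.151, 0.988, -0.0, 0.0]
contact_force: [-2.0, 0.7, 5.0]
width: 0.0379
finger_force: 59.6
```

Emit:
drive_tool --deltas '[[[0,0,0],0,0],[[0,0,0],0,0]]'

```text
time_s: 17.1
tool_pos: [0.5566, -0.2121, 0.105]
tool_rot: [-0.151, 0.988, -0.0, 0.0]
contact_force: [-1.2, 0.5, 6.8]
width: 0.0377
finger_force: 59.6
```

Gripped, width 38 mm. Lifting straight up.

Emit:
drive_tool --deltas '[[[0,0,1],0,0],[[0,0,3],0,0],[[0,0,6],0,0],[[0,0,10],0,0],[[0,0,15],0,0],[[0,0,20],0,0],[[0,0,25],0,0],[[0,0,30],0,0]]'

```text
time_s: 17.9
tool_pos: [0.5565, -0.2121, 0.1349]
tool_rot: [-0.151, 0.988, -0.0, 0.0]
contact_force: [1.4, -0.7, -1.8]
width: 0.0379
finger_force: 60.3
```

Emit:
drive_tool --deltas '[[[0,0,6],0,0],[[0,0,14],0,0],[[0,0,24],0,0],[[0,0,34],0,0],[[0,0,46],0,0],[[0,0,58],0,0],[[0,0,66],0,0],[[0,0,72],0,0]]'

```text
time_s: 18.7
tool_pos: [0.5567, -0.2121, 0.2074]
tool_rot: [-0.151, 0.988, -0.0, 0.0]
contact_force: [0.1, 0.4, -1.7]
width: 0.0377
finger_force: 60.3
```

Emit:
drive_tool --deltas '[[[0,0,0],0,0],[[0,0,0],0,0],[[0,0,0],0,0],[[0,0,0],0,0],[[0,0,0],0,0],[[0,0,0],0,0]]'

```text
time_s: 19.3
tool_pos: [0.5564, -0.2121, 0.206]
tool_rot: [-0.151, 0.988, 0.0, -0.0]
contact_force: [0.1, -0.1, -2.1]
width: 0.0377
finger_force: 60.3
```

Run:
```python
from fit import *
d=cam("wrist");b=cam("scene");o=env.observe();print(o["tool_pos"],o["contact_force"],o["finger_force"],o["width"])
im=np.hstack([d["image"],cv2.resize(b["image"][130:310,180:360],(400,400))])[:,:,::-1]
cv2.imwrite("pics/w6.png",cv2.resize(im,(800,308)))
```

```text
[ 0.5564112  -0.21206015  0.20618782] [ 0.6366726   0.37613819 -1.25919366] 60.27404802851379 0.03748202641440838
```

View pics/w6.png

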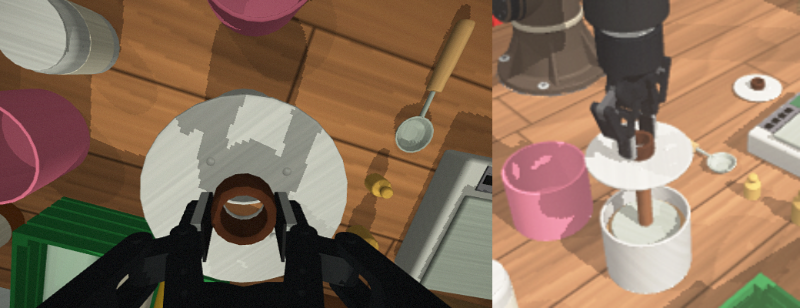

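The outer lid is held level about 101 mm over the rim. The inner lid stands upright in the tin, clear of it.

```bash
python3 -c "
from rig import env
print(env.sign_off())"
```

```text
the job is handed in; nothing more can be done
None
```

The job is handed in: at the last look the inner lid stood upright in the tin and the outer lid was held level about 100 mm over the rim; the sign-off call returned no verdict.

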